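Pack the preserve jars by size

TASK

Pack the three lidded preserve jars into the three open white card cartons, one jar to each: the smallest jar in the smallest carton, the middle-sized jar in the middle-sized carton, the largest jar in the largest. They are full glass jars, so keep them upright and set each down gently on the floor of its carton, never letting it drop, then let go. Leave the tumbler, the spice shaker and the roll of labels standing where they are, undisturbed.

Things in the scene. Friction and masses are not known exactly. Their poses are not given: they have to be found in the camera images.
- jar_small: the smallest lidded preserve jar: upright straight-sided round glass jar full of green pickle, white paper label round its lower half, flat round steel screw lid on top; loose; 40 mm in diameter, 60 mm tall. Origin at the centre of its underside, z up. Pinch it across the diameter from above, fingertips about 35 mm below the top of the lid, so that they stay above the carton's walls.
- carton_small: the smallest open carton: square, plain white card, no lid, fixed to the counter; inside 58 x 58 mm, walls 3 mm thick and 26 mm high above the counter, inner floor 4 mm above the counter. Origin at the centre of its underside; x and y parallel to its sides, z up. Takes the 40 mm jar, which then stands 38 mm out of it.
- jar_medium: the middle-sized lidded preserve jar: upright straight-sided round glass jar full of green pickle, white paper label round its lower half, flat round steel screw lid on top; loose; 52 mm in diameter, 73 mm tall. Origin at the centre of its underside, z up. Pinch it across the diameter from above, fingertips about 35 mm below the top of the lid, so that they stay above the carton's walls.
- carton_medium: the middle-sized open carton: square, plain white card, no lid, fixed to the counter; inside 70 x 70 mm, walls 3 mm thick and 34 mm high above the counter, inner floor 4 mm above the counter. Origin at the centre of its underside; x and y parallel to its sides, z up. Takes the 52 mm jar, which then stands 43 mm out of it.
- jar_large: the largest lidded preserve jar: upright straight-sided round glass jar full of green pickle, white paper label round its lower half, flat round steel screw lid on top; loose; 64 mm in diameter, 86 mm tall. Origin at the centre of its underside, z up. Pinch it across the diameter from above, fingertips about 35 mm below the top of the lid, so that they stay above the carton's walls.
- carton_large: the largest open carton: square, plain white card, no lid, fixed to the counter; inside 82 x 82 mm, walls 3 mm thick and 42 mm high above the counter, inner floor 4 mm above the counter. Origin at the centre of its underside; x and y parallel to its sides, z up. Takes the 64 mm jar, which then stands 48 mm out of it.
- tumbler: empty clear-glass drinking tumbler, open at the top, 68 mm across the rim, 80 mm tall; loose bystander, to be left alone. Origin at the centre of its underside, z up.
- shaker: round spice shaker, brown body with a paper label and a black plastic cap, 45 mm in diameter, 84 mm tall; loose bystander, to be left alone. Origin at the centre of its underside, z up.
- label_roll: white paper roll of labels lying flat with its hole upward, 72 mm in diameter, hole 38 mm, 40 mm high; loose bystander, to be left alone. Origin at the centre of its underside, z up.
There are look-alikes about, which are no part of the job. What is shaped like the jar_medium but orange or turquoise is not meant.

How it is judged:
By the outcome, as a careful person would: the job done as asked, in the order asked, and still so for the second after the job is handed in, with the robot touching nothing.
It also fails if it takes over 96 s, if anything falls off the work surface, if the arm or the gripper's body presses on something with over 40 N, if the wrist force passes 120 N, or if a joint passes its speed limit or range.

ROBOT

A 6-joint arm with a two-finger parallel gripper is mounted at the origin on the work surface. World frame = base frame: x ahead of the robot, y to its left, z up, the work surface at z = 0. Lengths are in m, angles in rad, forces in N, time in s.
With the tool pointing down it reaches from about 0.325 to 0.9 m from the base axis. Payload 6.1 kg.
Tool frame: the origin (TCP) lies between the finger pads; the fingertips stand 8 mm ahead of it and the grasp point (between the pads) lies 11 mm behind it; y points along the fingers, z is the direction in which the jaws open and shut, and the axes are right-handed (so a half turn about y gives the same grasp; the last joint's range is limited). The gripper opens to 87 mm and grips with 3 to 60 N. Pads are 19 mm wide; open, the fingers measure 117 mm over their backs; the gripper's body (75 mm by 190 mm) begins 51 mm behind the grasp point.
Start: joints at [-1.414, 0.22, 1.526, -0, 1.395, -0.126], TCP at [0.174, -0.6, 0.231] pointing down, gripper open.
Joint ranges: [-2.98, 2.98], [-0.91, 2.08], [0.09, 2.57], [-1.24, 4.39], [0.2, 2.65], [-2.68, 2.68]. Speed limits (rad/s): [2.57, 2.57, 3.01, 3.14, 3.14, 3.14].

INTERFACE

Orientations are given as a unit quaternion [x, y, z, w].
In Python, from bench import ctrl, vision, order gives the robot as it stands. The module is installed in compiled form; this text tells all that it offers.
- The arm moves only by the shell command python3 -m handwheel 'ROWS' [FORCE]. ROWS is text: rows parted by semicolons, each of 5 numbers parted by spaces: the finger opening in m, from 0 to 0.087, then the shift along the tool's x, y, z in m, then the turn about the tool's y in rad. In form: hand x y z yaw; .... A call has 1 to 20 rows; each row is the pose to reach, as a shift and turn from the pose commanded when the call began, along the tool's axes at that moment; what a row does not reach only later rows make up. A row lasts 1/8 s, in which the tool goes at most 62.5 mm and 10.7 degrees, less where a joint would pass 70% of its speed; a pose out of reach is approached as far as the arm can. A call with a gripper value outside its range is refused whole. The fingers move at their own pace and stop on an object; FORCE is the grip in N (left out, the last holds). Time passes only in rows, so rows that repeat a pose let the fingers close. It gives the time, the measured TCP pose, the force and the opening at its end, in the units of the state.
- ctrl.read_state(): the state, without advancing time (a new reading comes with each control period).
- vision.camera(name): name is "scene" or "top" or "wrist"; returns (picture, depth): 400x640x3 uint8, blue, green, red; 400x640 float32, m along the optical axis (not along the pixel's ray), 0 where there is no reading.
- vision.camera_info(name): a dict with "fx", "fy", "cx", "cy" (pixels), "R" (3x3) and "t" (3): a world point X has camera coordinates R X + t. Camera axes: x right, y down, z forward; pixel columns grow to the right and rows downward; lengths in m; the calibration is good to about 2 mm. A picture is of the moment at which its call begins: read the wrist's pose just before it. camera_info takes no time and is no camera call; for the wrist camera it gives the pose at the moment of the call.
- order.sign_off(): hands the job in, once; it reports no verdict.
The state is a dict: "t": time; "q": joint angles; "qd": joint speeds; "effort": joint torques, N m; "position": TCP position; "orientation": TCP orientation; "ft_force": force on the tool from outside, world axes, zero at the start; "wrist_torque": the same for the moment, N m; "finger_gap": finger opening in m.
Only numpy, scipy, OpenCV 4.12 (cv2) and the standard library are available. Lean on these libraries where they do the work, as an engineer would, in place of code of your own. Each camera call takes 0.05 s, during which the arm holds its last target. There are 200 camera calls.

## Working session

There is one attempt and no reset: what is moved stays moved. The work goes in short steps, Python scripts to look and compute and a shell command to move; the robot and the scene stay as the last step left them, time stands still between calls to the robot, and variables do not carry over. Pictures are saved under pics/ and viewed, about 12 in all and at most 16, crops included, and the job is handed in when it is done.

```bash
mkdir -p pics; python3 - <<'E'
from bench import ctrl,vision
import cv2,numpy as np
s=ctrl.read_state();print(s['t'],s['position'],s['orientation'],s['finger_gap'])
for n in("top","scene"):
    i=vision.camera_info(n);p,d=vision.camera(n)
    np.savez(f"{n}.npz",p=p,d=d,**i)
    cv2.imwrite(f"pics/{n}0.png",p);print(n,i)
E
```

```text
0.0 [ 0.17429571 -0.59957315  0.22943679] [-0.0996743   0.70073217 -0.69936532  0.09963741] 0.08714209881396866
top {'fx': 502.9960915055133, 'fy': 502.9960915055133, 'cx': 308.01835701474033, 'cy': 201.22780426028763, 'R': array([[-0.02821579, -0.9995284 ,  0.012118  ],
       [-0.98954306,  0.02621433, -0.14183562],
       [ 0.14145107, -0.01599328, -0.98981605]]), 't': array([-0.00585083,  0.5822284 ,  1.25358327])}
scene {'fx': 429.9329299341952, 'fy': 429.9329299341952, 'cx': 319.27483582653065, 'cy': 193.68979928899995, 'R': array([[ 0.68068124,  0.7323807 ,  0.01707528],
       [ 0.54755401, -0.4931405 , -0.67601557],
       [-0.48668024,  0.46950075, -0.73668948]]), 't': array([-0.40147272, -0.29540947,  1.29965308])}
```

View pics/top0.png

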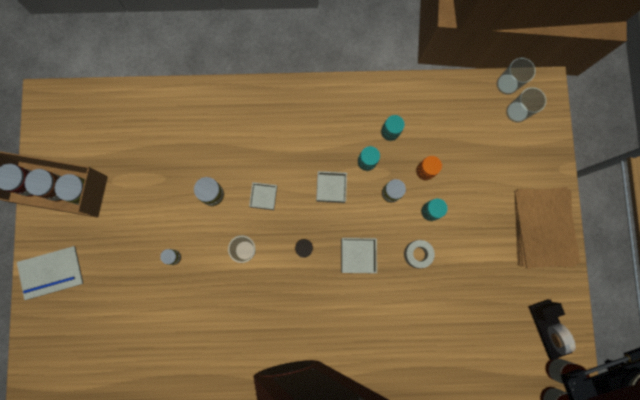

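View pics/scene0.png

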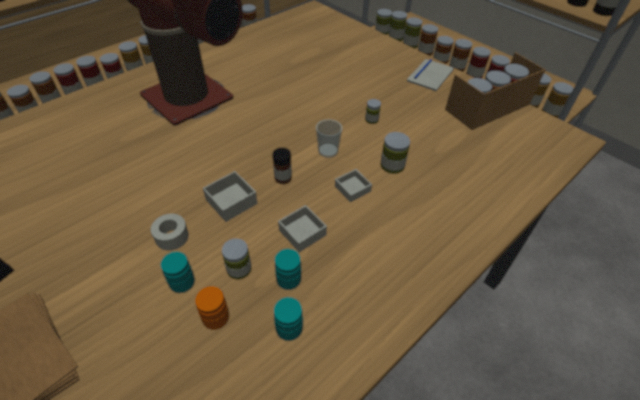

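The top view shows grey-lid jars at (207,190) large, (168,257) small and (395,189) medium. The turquoise jars (394,126), (370,157), (436,209) and the orange one (431,166) are look-alikes. The three jars in the crate at (10–68,180) are background. The cartons are at (263,196) small, (332,187) medium and (358,256) large. Next I'll measure these and confirm with a crop.

```bash
cat > h.py <<'E'
import numpy as np,cv2
def ray(i,u,v,z):
    R,t=i['R'],i['t'];d=R.T@np.array([(u-i['cx'])/i['fx'],(v-i['cy'])/i['fy'],1]);c=-R.T@t
    return c+d*(z-c[2])/d[2]
def pts(i,d):
    v,u=np.mgrid[:d.shape[0],:d.shape[1]]
    X=np.stack([(u-i['cx'])/i['fx']*d,(v-i['cy'])/i['fy']*d,d],-1)
    return (X-i['t'])@i['R']
E
python3 - <<'E'
from h import *
for n in("top","scene"):
    i=np.load(n+".npz");X=pts(i,i['d']);Z=X[...,2];ok=i['d']>0
    m=(ok&(Z>.015)&(Z<.12)&(X[...,0]>.3)&(abs(X[...,1])<.5)).astype(np.uint8)
    k,L,st,ce=cv2.connectedComponentsWithStats(m)
    for j in range(1,k):
        if st[j,4]<40:continue
        c=L==j;h=np.percentile(Z[c],95);tp=c&(Z>h-.008);P=X[tp]
        lo,hi=np.percentile(P[:,:2],[2,98],axis=0)
        print(n,ce[j].round(),st[j,4],'h',h.round(3),'mid',((lo+hi)/2).round(4),'ext',(hi-lo).round(3),'mean',P.mean(0).round(4))
t=cv2.imread('pics/top0.png');s=cv2.imread('pics/scene0.png')
a=cv2.resize(t[110:290,0:460],None,fx=1.7,fy=1.7,interpolation=2)[:, :780];b=cv2.resize(s[80:350,140:540],None,fx=1.0,fy=1.0)
cv2.imwrite('pics/c1.png',cv2.convertScaleAbs(a,alpha=1.5))
cv2.imwrite('pics/c2.png',cv2.convertScaleAbs(cv2.resize(b,None,fx=2,fy=2,interpolation=2),alpha=1.5))
E
```

```text
top [393. 127.] 432 h 0.076 mid [ 0.772  -0.2503] ext [0.045 0.045] mean [ 0.7721 -0.2506  0.0728]
top [369. 158.] 410 h 0.077 mid [ 0.6909 -0.1837] ext [0.045 0.044] mean [ 0.691  -0.1835  0.0732]
top [430. 167.] 432 h 0.077 mid [ 0.6612 -0.3395] ext [0.044 0.044] mean [ 0.6617 -0.3396  0.0731]
top [333. 187.] 214 h 0.038 mid [ 0.6203 -0.0842] ext [0.078 0.077] mean [ 0.6183 -0.0858  0.0338]
top [209. 191.] 637 h 0.09 mid [0.613  0.2307] ext [0.056 0.056] mean [0.6119 0.2309 0.0864]
top [394. 191.] 407 h 0.077 mid [ 0.6037 -0.2433] ext [0.044 0.044] mean [ 0.6035 -0.2438  0.0732]
top [263. 196.] 149 h 0.03 mid [0.6023 0.0947] ext [0.068 0.068] mean [0.6031 0.0954 0.0265]
top [435. 209.] 433 h 0.077 mid [ 0.5515 -0.3464] ext [0.045 0.046] mean [ 0.5518 -0.3469  0.073 ]
top [239. 248.] 315 h 0.083 mid [0.4622 0.1447] ext [0.064 0.064] mean [0.4631 0.1462 0.0796]
top [304. 248.] 268 h 0.088 mid [ 0.4605 -0.008 ] ext [0.04  0.039] mean [ 0.4609 -0.0081  0.0843]
top [359. 253.] 225 h 0.046 mid [ 0.4408 -0.1481] ext [0.088 0.088] mean [ 0.4445 -0.1453  0.0421]
top [420. 254.] 531 h 0.044 
[... 753 characters left out ...]
02. 226.] 631 h 0.035 mid [ 0.6236 -0.0828] ext [0.079 0.079] mean [ 0.6239 -0.0821  0.0322]
scene [169. 230.] 890 h 0.042 mid [ 0.4425 -0.3028] ext [0.067 0.066] mean [ 0.4437 -0.3036  0.0394]
scene [236. 257.] 868 h 0.074 mid [ 0.6065 -0.2426] ext [0.046 0.045] mean [ 0.6077 -0.243   0.0727]
scene [288. 267.] 881 h 0.075 mid [ 0.6942 -0.1822] ext [0.046 0.045] mean [ 0.6947 -0.1825  0.0727]
scene [177. 270.] 952 h 0.074 mid [ 0.555  -0.3454] ext [0.046 0.044] mean [ 0.5561 -0.3458  0.0726]
scene [212. 306.] 1032 h 0.075 mid [ 0.6645 -0.3382] ext [0.046 0.045] mean [ 0.6654 -0.3385  0.0727]
scene [288. 317.] 1010 h 0.075 mid [ 0.7753 -0.2497] ext [0.046 0.045] mean [ 0.7756 -0.25    0.0728]
```

View pics/c2.png

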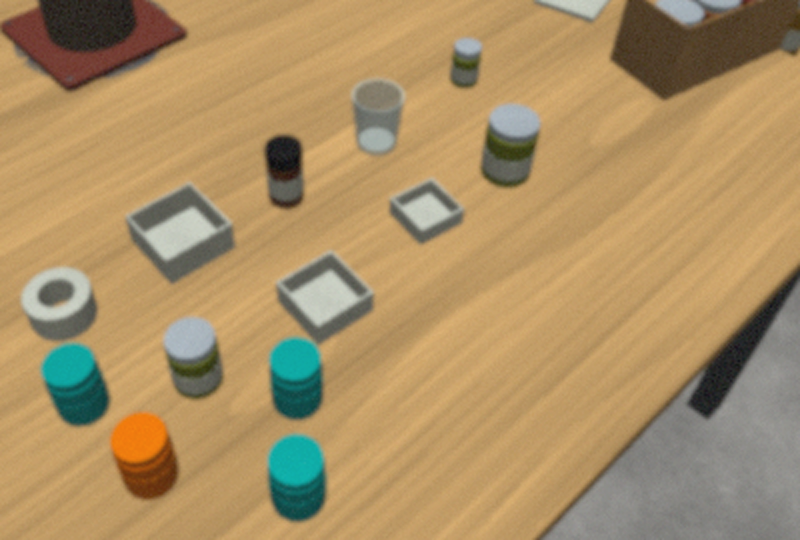

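View pics/c1.png

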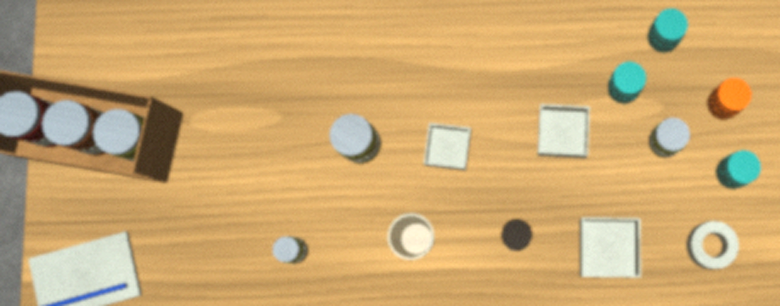

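The jars are confirmed: medium is the grey-lid green jar at top-image (395,189), among turquoise and orange ones. The small and large jars are also green with grey lids. Next I'll work out the shifts.

```bash
cat >> h.py <<'E'
from bench import ctrl
from scipy.spatial.transform import Rotation as Ro
def go(*targets):
    s=ctrl.read_state();A=Ro.from_quat(s['orientation']).as_matrix();p=np.array(s['position'])
    print('t',round(s['t'],2),'p',p.round(4),'gap',round(s['finger_gap'],4),'F',np.round(s['ft_force'],1),'q',np.round(s['q'],2))
    for w,v in zip('xyz',A.T):print(w,v.round(4))
    for t in targets:print(t,'->shift',(A.T@(np.array(t)-p)).round(4))
E
python3 -c "
from h import *
go((.5,-.1,.2),(.4515,.3315,.2))"
```

```text
t 0.1 p [ 0.1743 -0.5996  0.2295] gap 0.0871 F [-0.1  0.1 -0.5] q [-1.41  0.22  1.53 -0.    1.39 -0.13]
x [-9.603e-01 -2.791e-01 -2.000e-04]
y [-3.0e-04  1.8e-03 -1.0e+00]
z [ 0.2791 -0.9603 -0.0018]
(0.5, -0.1, 0.2) ->shift [-0.4522  0.0303 -0.3888]
(0.4515, 0.3315, 0.2) ->shift [-0.526   0.0311 -0.8167]
```

```bash
python3 -m handwheel '0.065 -0.45 0.03 -0.39 -1;0.065 -0.45 0.03 -0.39 -1;0.065 -0.45 0.03 -0.39 -1;0.065 -0.45 0.03 -0.39 -1;0.065 -0.45 0.03 -0.39 -1;0.065 -0.45 0.03 -0.39 -1;0.065 -0.45 0.03 -0.39 -1;0.065 -0.45 0.03 -0.39 -1;0.065 -0.45 0.03 -0.39 -1;0.065 -0.45 0.03 -0.39 -1;0.065 -0.526 0.031 -0.817 -1;0.065 -0.526 0.031 -0.817 -1;0.065 -0.526 0.031 -0.817 -1;0.065 -0.526 0.031 -0.817 -1;0.065 -0.526 0.031 -0.817 -1;0.065 -0.526 0.031 -0.817 -1;0.065 -0.526 0.031 -0.817 -1;0.065 -0.526 0.031 -0.817 -1;0.065 -0.526 0.031 -0.817 -1;0.065 -0.526 0.031 -0.817 -1' 25
python3 - <<'E'
from h import *
from bench import vision
go((.4515,.3315,.034))
i=vision.camera_info('wrist');p,d=vision.camera('wrist');cv2.imwrite('pics/w1.png',p)
X=pts(i,d);m=(d>0)&(X[...,2]>.05)&(X[...,2]<.07)&(abs(X[...,0]-.45)<.05)&(abs(X[...,1]-.33)<.05)
P=X[m];print(len(P),(np.percentile(P,2,axis=0)+np.percentile(P,98,axis=0))/2,P.mean(0))
E
```

```text
t: 2.6
position: [0.4518, 0.3299, 0.1993]
orientation: [0.423, -0.567, 0.567, -0.422]
ft_force: [-1.0, 0.5, 0.9]
finger_gap: 0.065
t 2.6 p [0.4518 0.3299 0.1993] gap 0.065 F [-1.   0.5  0.9] q [ 0.49  0.09  1.73 -0.    1.32  0.78]
x [-2.855e-01 -9.584e-01  7.000e-04]
y [-4.e-04 -6.e-04 -1.e+00]
z [ 9.584e-01 -2.855e-01 -2.000e-04]
(0.4515, 0.3315, 0.034) ->shift [-0.0016  0.1653 -0.0007]
1144 [0.45229502 0.33469034 0.05801475] [0.45248339 0.33491806 0.05929576]
```

View pics/w1.png

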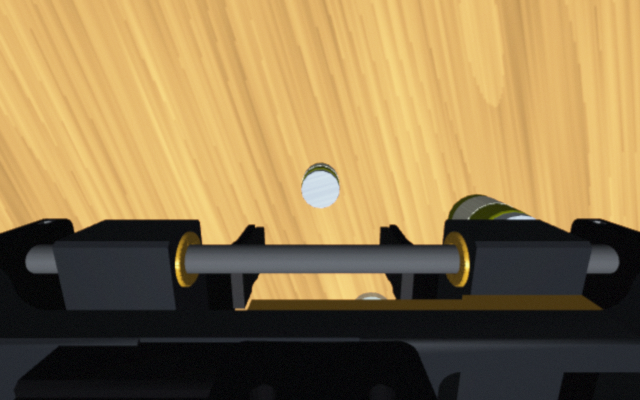

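The wrist view shows the jar lid at (320,188), centred between the fingers (mid-column about 318). Descending, gripping and lifting slightly.

```bash
python3 -m handwheel '0.065 -0.003 0.04 0 0;0.065 -0.003 0.08 0 0;0.065 -0.003 0.11 0 0;0.065 -0.003 0.14 0 0;0.065 -0.003 0.155 0 0;0.065 -0.003 0.165 0 0;0.065 -0.003 0.165 0 0;0.065 -0.003 0.165 0 0;0.03 -0.003 0.165 0 0;0.03 -0.003 0.165 0 0;0.03 -0.003 0.165 0 0;0.03 -0.003 0.165 0 0;0.03 -0.003 0.165 0 0;0.03 -0.003 0.165 0 0;0.03 -0.003 0.165 0 0;0.03 -0.003 0.165 0 0' 25
python3 -c "
from h import *
go((.4515,.3315,.19),(.6037,.096,.19))"
```

```text
t: 4.65
position: [0.4524, 0.3342, 0.0347]
orientation: [-0.423, 0.567, -0.567, 0.423]
ft_force: [-1.0, -0.0, 4.3]
finger_gap: 0.0391
t 4.65 p [0.4524 0.3342 0.0347] gap 0.0391 F [-1.  -0.   4.3] q [0.5  0.3  1.83 0.   1.01 0.78]
x [-2.840e-01 -9.588e-01 -2.000e-04]
y [ 1.e-04  2.e-04 -1.e+00]
z [ 0.9588 -0.284   0.    ]
(0.4515, 0.3315, 0.19) ->shift [ 2.800e-03 -1.553e-01 -1.000e-04]
(0.6037, 0.096, 0.19) ->shift [ 0.1854 -0.1553  0.2127]
```

```bash
python3 -m handwheel '0.03 0 -0.005 0 0;0.03 0 -0.02 0 0;0.03 0 -0.045 0 0;0.03 0 -0.075 0 0;0.03 0 -0.105 0 0;0.03 0 -0.13 0 0;0.03 0.008 -0.14 0.01 0;0.03 0.024 -0.14 0.03 0;0.03 0.048 -0.14 0.055 0;0.03 0.072 -0.14 0.082 0;0.03 0.096 -0.14 0.11 0;0.03 0.12 -0.14 0.137 0;0.03 0.144 -0.14 0.165 0;0.03 0.165 -0.14 0.19 0;0.03 0.178 -0.14 0.204 0;0.03 0.184 -0.14 0.211 0;0.03 0.185 -0.14 0.212 0;0.03 0.185 -0.14 0.212 0' 25
python3 - <<'E'
from h import *
from bench import vision
go((.6037,.096,.038))
for n in('top','scene'):
    p,d=vision.camera(n);i=vision.camera_info(n);cv2.imwrite(f'pics/{n}1.png',p)
    X=pts(i,d);c=X[(d>0)&(abs(X[...,0]-.604)<.03)&(abs(X[...,1]-.096)<.03)&(X[...,2]>.12)&(X[...,2]<.21)]
    print(n,len(c));
    if len(c):print(np.percentile(c,[2,50,98],axis=0).round(3))
s=cv2.imread('pics/scene1.png')
cv2.imwrite('pics/c3.png',cv2.convertScaleAbs(cv2.resize(s[80:280,230:480],None,fx=2.5,fy=2.5),alpha=1.5))
E
```

```text
t: 6.9
position: [0.6026, 0.0972, 0.1744]
orientation: [-0.423, 0.567, -0.566, 0.423]
ft_force: [0.4, 0.1, -1.7]
finger_gap: 0.0393
t 6.9 p [0.6026 0.0972 0.1744] gap 0.0393 F [ 0.4  0.1 -1.7] q [0.03 0.23 1.62 0.   1.29 0.32]
x [-2.832e-01 -9.591e-01 -1.000e-04]
y [-5.e-04  3.e-04 -1.e+00]
z [ 9.591e-01 -2.832e-01 -6.000e-04]
(0.6037, 0.096, 0.038) ->shift [0.0009 0.1364 0.0014]
top 5
[[0.592 0.077 0.199]
 [0.597 0.077 0.2  ]
 [0.601 0.08  0.203]]
scene 473
[[0.575 0.076 0.142]
 [0.612 0.082 0.178]
 [0.632 0.099 0.207]]
```

View pics/c3.png

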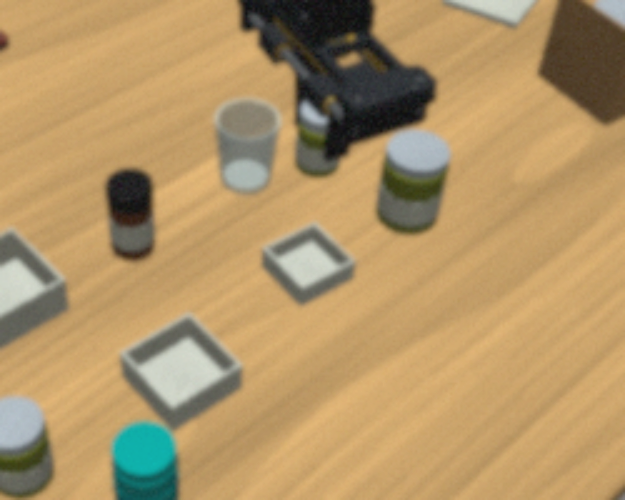

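The jar is held upright above the counter at crop (318,140), with the carton ahead at (308,265). Lowering, with slow steps at the end.

```bash
python3 -m handwheel '0.03 0 0.02 0.001 0;0.03 0 0.045 0.001 0;0.03 0 0.07 0.001 0;0.03 0 0.09 0.001 0;0.03 0 0.108 0.001 0;0.03 0 0.12 0.001 0;0.03 0 0.126 0.001 0;0.03 0 0.129 0.001 0;0.03 0 0.131 0.001 0;0.03 0 0.133 0.001 0;0.03 0 0.134 0.001 0;0.03 0 0.135 0.001 0;0.03 0 0.135 0.001 0;0.03 0 0.135 0.001 0' 25
python3 -c "
from h import *
go()"
```

```text
t: 8.75
position: [0.6041, 0.0962, 0.0396]
orientation: [0.423, -0.567, 0.567, -0.423]
ft_force: [0.2, 0.2, -0.8]
finger_gap: 0.0393
t 8.75 p [0.6041 0.0962 0.0396] gap 0.0393 F [ 0.2  0.2 -0.8] q [0.03 0.39 1.7  0.   1.05 0.32]
x [-2.840e-01 -9.588e-01 -1.000e-04]
y [ 1.e-04  0.e+00 -1.e+00]
z [ 9.588e-01 -2.840e-01  1.000e-04]
```

```bash
python3 -m handwheel '0.03 0 0.0005 0 0;0.03 0 0.001 0 0;0.03 0 0.001 0 0;0.03 0 0.001 0 0' 25; python3 -m handwheel '0.03 0 0.0005 0 0;0.03 0 0.0005 0 0;0.03 0 0.0005 0 0' 25
```

```text
t: 9.25
position: [0.6041, 0.0961, 0.0387]
orientation: [0.423, -0.567, 0.567, -0.423]
ft_force: [-0.4, 0.1, 1.9]
finger_gap: 0.039
t: 9.62
position: [0.6041, 0.0962, 0.0387]
orientation: [0.423, -0.567, 0.567, -0.423]
ft_force: [-2.4, 0.2, 4.5]
finger_gap: 0.0392
```

```bash
python3 -m handwheel '0.045 0 0 0 0;0.055 0 0 0 0;0.065 0 0 0 0;0.065 0 0 0 0;0.065 0 -0.01 0 0;0.065 0 -0.05 0 0;0.065 0 -0.09 0 0;0.07 0 -0.14 0 0;0.078 0 -0.16 0 0;0.078 0.05 -0.16 0.015 0;0.078 0.1 -0.16 0.03 0;0.078 0.15 -0.16 0.045 0;0.078 0.2 -0.16 0.06 0;0.078 0.25 -0.16 0.075 0;0.078 0.3 -0.16 0.09 0;0.078 0.325 -0.16 0.097 0;0.078 0.325 -0.16 0.097 0;0.078 0.325 -0.16 0.097 0' 30
python3 - <<'E'
from h import *
from bench import vision
go((.605,-.243,.048))
i=vision.camera_info('wrist');p,d=vision.camera('wrist')
X=pts(i,d);m=(d>0)&(X[...,2]>.06)&(X[...,2]<.085)&(np.hypot(X[...,0]-.605,X[...,1]+.243)<.045)
P=X[m];print(len(P),(np.percentile(P,2,axis=0)+np.percentile(P,98,axis=0))/2,P.mean(0))
for n in('top','scene'):
    p,d=vision.camera(n);i=vision.camera_info(n);cv2.imwrite(f'pics/{n}2.png',p)
    X=pts(i,d);c=X[(d>0)&(np.hypot(X[...,0]-.604,X[...,1]-.096)<.03)&(X[...,2]>.05)]
    print(n,len(c),((np.percentile(c,2,axis=0)+np.percentile(c,98,axis=0))/2).round(4),np.percentile(c[:,2],[50,90]))
s=cv2.imread('pics/scene2.png')
cv2.imwrite('pics/c4.png',cv2.convertScaleAbs(cv2.resize(s[80:350,140:440],None,fx=2,fy=2),alpha=1.5))
E
```

```text
t: 11.88
position: [0.6047, -0.2417, 0.1976]
orientation: [-0.423, 0.567, -0.566, 0.423]
ft_force: [0.1, 0.5, 0.2]
finger_gap: 0.0776
t 11.88 p [ 0.6047 -0.2417  0.1976] gap 0.0776 F [0.1 0.5 0.2] q [-0.5   0.31  1.49  0.    1.35 -0.21]
x [-2.834e-01 -9.590e-01 -9.000e-04]
y [-7.0e-04  1.2e-03 -1.0e+00]
z [ 0.959  -0.2834 -0.001 ]
(0.605, -0.243, 0.048) ->shift [0.0013 0.1496 0.0008]
2156 [ 0.60585527 -0.24110347  0.07122047] [ 0.60607644 -0.24070947  0.07233636]
top 179 [0.6021 0.0926 0.0631] [0.06379643 0.06716253]
scene 203 [0.6059 0.0941 0.059 ] [0.06350024 0.06528348]
```

View pics/c4.png

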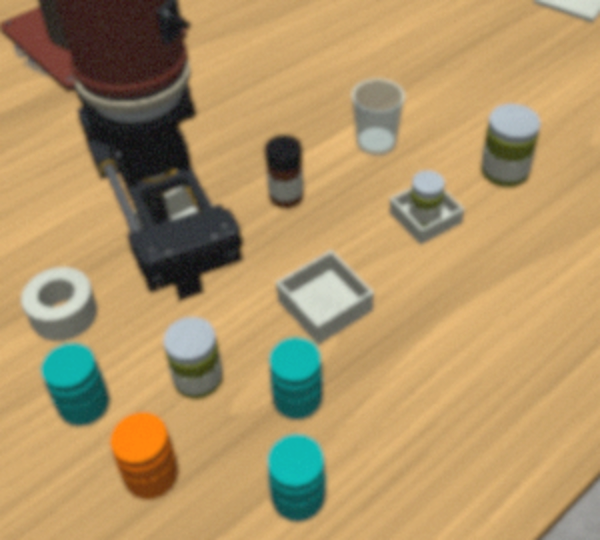

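The small jar stands upright in the small carton at crop (428,195). The medium jar is at crop (192,355), below the gripper. Descending to grip it.

```bash
python3 -m handwheel '0.078 0.001 0.04 0.001 0;0.078 0.001 0.08 0.001 0;0.078 0.001 0.11 0.001 0;0.078 0.001 0.13 0.001 0;0.078 0.001 0.145 0.001 0;0.078 0.001 0.15 0.001 0;0.078 0.001 0.15 0.001 0;0.06 0.001 0.15 0.001 0;0.04 0.001 0.15 0.001 0;0.04 0.001 0.15 0.001 0;0.04 0.001 0.15 0.001 0;0.04 0.001 0.15 0.001 0;0.04 0.001 0.15 0.001 0;0.04 0.001 0.15 0.001 0' 30
python3 -c "
from h import *
go((.6215,-.0835,.19))"
```

```text
t: 13.78
position: [0.6055, -0.2443, 0.0484]
orientation: [0.423, -0.566, 0.567, -0.423]
ft_force: [-2.8, 0.7, 5.0]
finger_gap: 0.0508
t 13.78 p [ 0.6055 -0.2443  0.0484] gap 0.0508 F [-2.8  0.7  5. ] q [-0.5   0.46  1.58 -0.    1.1  -0.22]
x [-2.840e-01 -9.588e-01  1.000e-04]
y [ 1.e-04 -2.e-04 -1.e+00]
z [ 9.588e-01 -2.840e-01  1.000e-04]
(0.6215, -0.0835, 0.19) ->shift [-0.1587 -0.1416 -0.0303]
```

```bash
python3 -m handwheel '0.04 0 -0.005 0 0;0.04 0 -0.02 0 0;0.04 0 -0.045 0 0;0.04 0 -0.075 0 0;0.04 0 -0.105 0 0;0.04 0 -0.13 0 0;0.04 -0.008 -0.14 -0.002 0;0.04 -0.024 -0.14 -0.005 0;0.04 -0.048 -0.14 -0.009 0;0.04 -0.074 -0.14 -0.014 0;0.04 -0.1 -0.14 -0.019 0;0.04 -0.125 -0.14 -0.024 0;0.04 -0.143 -0.14 -0.027 0;0.04 -0.154 -0.14 -0.029 0;0.04 -0.159 -0.14 -0.03 0;0.04 -0.159 -0.14 -0.03 0;0.04 -0.159 -0.14 -0.03 0' 30
python3 -c "
from h import *
go((.6215,-.0835,.0524))"
```

```text
t: 15.9
position: [0.6218, -0.084, 0.1881]
orientation: [0.423, -0.567, 0.567, -0.423]
ft_force: [-0.2, 0.5, -1.1]
finger_gap: 0.0511
t 15.9 p [ 0.6218 -0.084   0.1881] gap 0.0511 F [-0.2  0.5 -1.1] q [-0.26  0.26  1.56 -0.    1.32  0.03]
x [-2.848e-01 -9.586e-01  2.000e-04]
y [ 1.e-04 -3.e-04 -1.e+00]
z [ 9.586e-01 -2.848e-01  1.000e-04]
(0.6215, -0.0835, 0.0524) ->shift [-0.0004  0.1357 -0.0005]
```

```bash
python3 -m handwheel '0.04 0 0.02 0 0;0.04 0 0.045 0 0;0.04 0 0.07 0 0;0.04 0 0.09 0 0;0.04 0 0.108 0 0;0.04 0 0.12 0 0;0.04 0 0.126 0 0;0.04 0 0.129 0 0;0.04 0 0.131 0 0;0.04 0 0.133 0 0;0.04 0 0.134 0 0;0.04 0 0.135 0 0;0.04 0 0.135 0 0;0.04 0 0.135 0 0' 30;python3 -m handwheel '0.04 0 0.0005 0 0;0.04 0 0.001 0 0;0.04 0 0.001 0 0;0.04 0 0.001 0 0' 30
```

```text
t: 17.65
position: [0.6219, -0.0833, 0.0531]
orientation: [0.423, -0.567, 0.567, -0.423]
ft_force: [0.0, 0.4, -1.7]
finger_gap: 0.0509
t: 18.15
position: [0.6219, -0.0833, 0.0524]
orientation: [0.423, -0.567, 0.567, -0.423]
ft_force: [-2.2, -0.1, 2.7]
finger_gap: 0.0512
```

```bash
python3 -m handwheel '0.04 0 0.0005 0 0;0.04 0 0.0005 0 0;0.055 0 0 0 0;0.065 0 0 0 0;0.075 0 0 0 0;0.075 0 -0.01 0 0;0.075 0 -0.05 0 0;0.075 0 -0.09 0 0;0.08 0 -0.14 0 0;0.087 0 -0.168 0 0;0.087 -0.05 -0.168 -0.016 0;0.087 -0.1 -0.168 -0.032 0;0.087 -0.15 -0.168 -0.048 0;0.087 -0.2 -0.168 -0.064 0;0.087 -0.25 -0.168 -0.08 0;0.087 -0.3 -0.168 -0.096 0;0.087 -0.3 -0.168 -0.096 0;0.087 -0.3 -0.168 -0.096 0' 40
python3 - <<'E'
from h import *
from bench import vision
go((.6147,.2313,.061))
i=vision.camera_info('wrist');p,d=vision.camera('wrist')
X=pts(i,d);m=(d>0)&(X[...,2]>.075)&(X[...,2]<.1)&(np.hypot(X[...,0]-.615,X[...,1]-.231)<.05)
P=X[m];print(len(P),(np.percentile(P,2,axis=0)+np.percentile(P,98,axis=0))/2,P.mean(0))
for n in('top','scene'):
    p,d=vision.camera(n);i=vision.camera_info(n);cv2.imwrite(f'pics/{n}3.png',p)
    X=pts(i,d);c=X[(d>0)&(np.hypot(X[...,0]-.6215,X[...,1]+.0835)<.04)&(X[...,2]>.065)]
    print(n,len(c),((np.percentile(c,2,axis=0)+np.percentile(c,98,axis=0))/2).round(4),np.percentile(c[:,2],[50,90]))
s=cv2.imread('pics/scene3.png')
cv2.imwrite('pics/c5.png',cv2.convertScaleAbs(cv2.resize(s[80:350,140:440],None,fx=2,fy=2),alpha=1.5))
E
```

```text
t: 20.4
position: [0.615, 0.2314, 0.2204]
orientation: [0.423, -0.566, 0.567, -0.423]
ft_force: [-0.1, -0.5, -0.7]
finger_gap: 0.0867
t 20.4 p [0.615  0.2314 0.2204] gap 0.0867 F [-0.1 -0.5 -0.7] q [ 0.24  0.3   1.45 -0.    1.39  0.53]
x [-2.833e-01 -9.590e-01  4.000e-04]
y [ 4.e-04 -5.e-04 -1.e+00]
z [ 9.590e-01 -2.833e-01  5.000e-04]
(0.6147, 0.2313, 0.061) ->shift [ 1.000e-04  1.594e-01 -3.000e-04]
3107 [0.61573657 0.23465016 0.0852835 ] [0.61597656 0.23505936 0.08537545]
top 311 [ 0.6202 -0.084   0.0755] [0.07692081 0.07978277]
scene 407 [ 0.6249 -0.0826  0.0731] [0.07682074 0.07841666]
```

View pics/c5.png

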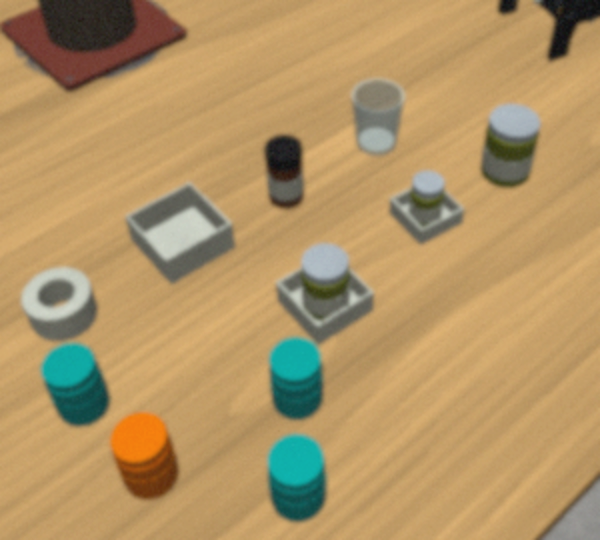

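The medium jar stands in the medium carton at crop (326,280). The large jar is still at crop (512,145). Gripping it now.

```bash
python3 -m handwheel '0.087 0 0.04 0 0;0.087 0 0.08 0 0;0.087 0 0.11 0 0;0.087 0 0.135 0 0;0.087 0 0.15 0 0;0.087 0 0.159 0 0;0.087 0 0.159 0 0;0.07 0 0.159 0 0;0.055 0 0.159 0 0;0.05 0 0.159 0 0;0.05 0 0.159 0 0;0.05 0 0.159 0 0;0.05 0 0.159 0 0;0.05 0 0.159 0 0' 40
python3 -c "
from h import *
go((.4415,-.147,.2),(.54,.0,.2))"
```

```text
t: 22.3
position: [0.615, 0.2319, 0.0617]
orientation: [-0.423, 0.567, -0.566, 0.423]
ft_force: [-2.4, -0.2, 5.1]
finger_gap: 0.0626
t 22.3 p [0.615  0.2319 0.0617] gap 0.0626 F [-2.4 -0.2  5.1] q [0.24 0.46 1.56 0.   1.12 0.53]
x [-2.840e-01 -9.588e-01 -3.000e-04]
y [ 1.e-04  3.e-04 -1.e+00]
z [ 0.9588 -0.284  -0.    ]
(0.4415, -0.147, 0.2) ->shift [ 0.4125 -0.1385 -0.0588]
(0.54, 0.0, 0.2) ->shift [ 0.2436 -0.1384 -0.0061]
```

```bash
python3 -m handwheel '0.05 0 -0.005 0 0;0.05 0 -0.02 0 0;0.05 0 -0.045 0 0;0.05 0 -0.075 0 0;0.05 0 -0.105 0 0;0.05 0 -0.13 0 0;0.05 0.008 -0.15 -0.001 0;0.05 0.025 -0.155 -0.004 0;0.05 0.056 -0.155 -0.008 0;0.05 0.098 -0.155 -0.014 0;0.05 0.14 -0.155 -0.02 0;0.05 0.182 -0.155 -0.026 0;0.05 0.224 -0.155 -0.032 0;0.05 0.266 -0.155 -0.038 0;0.05 0.308 -0.155 -0.044 0;0.05 0.35 -0.155 -0.05 0;0.05 0.38 -0.155 -0.054 0;0.05 0.4 -0.155 -0.057 0;0.05 0.41 -0.155 -0.058 0;0.05 0.412 -0.155 -0.059 0' 40
python3 -m handwheel '0.05 0 0 0 0;0.05 0 0 0 0' 40
python3 -c "
from h import *
go((.442,-.147,.0657))"
```

```text
t: 24.8
position: [0.4407, -0.1469, 0.2155]
orientation: [-0.423, 0.567, -0.567, 0.423]
ft_force: [-0.2, 0.1, -3.6]
finger_gap: 0.063
t: 25.05
position: [0.4416, -0.146, 0.216]
orientation: [-0.423, 0.566, -0.566, 0.423]
ft_force: [0.3, 0.1, -4.6]
finger_gap: 0.0626
t 25.05 p [ 0.4416 -0.146   0.216 ] gap 0.0626 F [ 0.3  0.1 -4.6] q [-0.49 -0.16  1.94  0.    1.36 -0.2 ]
x [-2.831e-01 -9.591e-01 -2.000e-04]
y [ 0.e+00  2.e-04 -1.e+00]
z [ 9.591e-01 -2.831e-01 -1.000e-04]
(0.442, -0.147, 0.0657) ->shift [0.0008 0.1503 0.0007]
```

```bash
python3 -m handwheel '0.05 0.001 0.02 0 0;0.05 0.001 0.045 0 0;0.05 0.001 0.07 0 0;0.05 0.001 0.095 0 0;0.05 0.001 0.115 0 0;0.05 0.001 0.13 0 0;0.05 0.001 0.138 0 0;0.05 0.001 0.143 0 0;0.05 0.001 0.146 0 0;0.05 0.001 0.148 0 0;0.05 0.001 0.149 0 0;0.05 0.001 0.15 0 0;0.05 0.001 0.15 0 0;0.05 0.001 0.15 0 0' 40;python3 -m handwheel '0.05 0 0.0005 0 0;0.05 0 0.001 0 0;0.05 0 0.001 0 0;0.05 0 0.001 0 0' 40
```

```text
t: 26.8
position: [0.4412, -0.1476, 0.0661]
orientation: [0.423, -0.567, 0.567, -0.423]
ft_force: [1.1, 0.8, -4.3]
finger_gap: 0.0629
t: 27.3
position: [0.4413, -0.1477, 0.0656]
orientation: [0.423, -0.566, 0.567, -0.423]
ft_force: [-2.4, 1.7, 6.0]
finger_gap: 0.0627
```

```bash
python3 -m handwheel '0.065 0 0 0 0;0.075 0 0 0 0;0.087 0 0 0 0;0.087 0 0 0 0;0.087 0 -0.01 0 0;0.087 0 -0.05 0 0;0.087 0 -0.09 0 0;0.087 0 -0.14 0 0;0.087 0 -0.17 0 0;0.087 0.06 -0.17 0 0;0.087 0.12 -0.17 0 0;0.087 0.18 -0.17 0 0;0.087 0.24 -0.17 0 0;0.087 0.24 -0.17 0 0;0.087 0.24 -0.17 0 0'
python3 - <<'E'
from h import *
from bench import vision
go()
B=dict(jl=(.4415,-.147,.086),jm=(.6215,-.0835,.07),js=(.604,.095,.055),tumbler=(.4636,.146,.07),shaker=(.463,-.0073,.075),roll=(.4407,-.3035,.032))
for n in('top','scene'):
    p,d=vision.camera(n);i=vision.camera_info(n);cv2.imwrite(f'pics/{n}4.png',p);X=pts(i,d);o=np.load(n+'.npz');X0=pts(o,o['d'])
    for k,(x,y,z) in B.items():
        f=lambda X:(lambda c:((np.percentile(c,2,axis=0)+np.percentile(c,98,axis=0))/2).round(4) if len(c)>9 else None)(X[(np.hypot(X[...,0]-x,X[...,1]-y)<.045)&(X[...,2]>z)&(X[...,2]<.11)])
        print(n,k,f(X),f(X0))
s=cv2.imread('pics/scene4.png')
cv2.imwrite('pics/c6.png',cv2.convertScaleAbs(cv2.resize(s[80:350,140:440],None,fx=2,fy=2),alpha=1.5))
E
```

```text
t: 29.18
position: [0.3729, -0.3774, 0.2352]
orientation: [-0.423, 0.567, -0.567, 0.423]
ft_force: [0.2, -0.2, -0.9]
finger_gap: 0.0871
t 29.18 p [ 0.3729 -0.3774  0.2352] gap 0.0871 F [ 0.2 -0.2 -0.9] q [-0.94 -0.01  1.77  0.    1.39 -0.65]
x [-2.849e-01 -9.586e-01 -7.000e-04]
y [ 1.e-04  7.e-04 -1.e+00]
z [ 9.586e-01 -2.849e-01 -1.000e-04]
top jl [ 0.4412 -0.1489  0.0906] None
top jm [ 0.6204 -0.0841  0.0765] None
top js [0.6025 0.0928 0.0635] None
top tumbler [0.4621 0.1447 0.0776] [0.4622 0.1447 0.0786]
top shaker [ 0.4604 -0.008   0.084 ] [ 0.4603 -0.008   0.0841]
top roll [ 0.4391 -0.304   0.0396] [ 0.439  -0.3039  0.0395]
scene jl [ 0.4443 -0.147   0.0896] None
scene jm [ 0.6242 -0.0828  0.0751] None
scene js [0.6052 0.0945 0.0611] None
scene tumbler [0.4653 0.1472 0.0759] [0.4649 0.1473 0.0764]
scene shaker [ 0.464  -0.0071  0.0809] [ 0.4643 -0.0068  0.0811]
scene roll [ 0.4426 -0.303   0.0375] [ 0.4426 -0.303   0.0378]
```

View pics/c6.png

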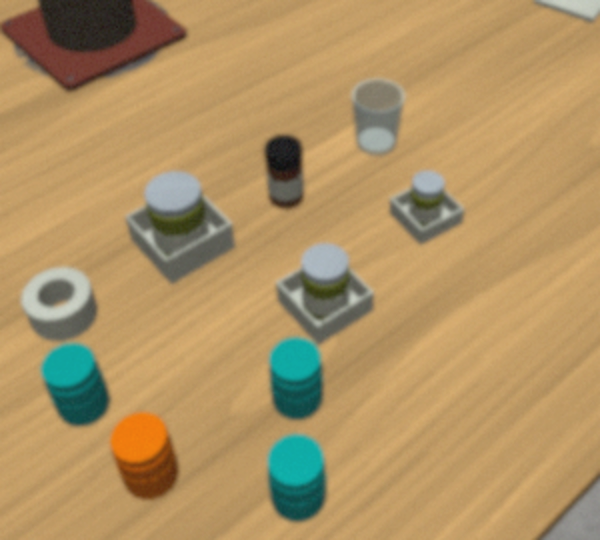

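The picture shows all three jars upright in their cartons at crop (175,210), (326,280) and (428,195). The bystanders have not moved.

```bash
python3 -c "
from bench import order
print(order.sign_off())"
```

```text
the job is handed in; nothing more can be done
None
```

All three jars are in their matching cartons, packed in the order small, medium, large, and I handed the job in at about 29 s. Each was lowered slowly until light floor contact (about 3–6 N at the wrist) and only then released.

- **Jars:** the last top and scene views show all three upright inside their cartons. The lid heights (about 64, 77 and 90 mm) fit jars standing on the carton floors. All three are within about 3 mm of centre.
- **Bystanders:** the tumbler, shaker and label roll measure within 0.5 mm of where they started. The orange and turquoise jars look undisturbed in the last picture.
- **Robot:** the gripper is open and clear of everything.
- **Disagreement:** the top and scene cameras differ by 2–4 mm in position. I used their average, which is well inside the 9 mm clearance in each carton.

No check failed.

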